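# Slide the gear-case cover home over its studs and latch it

### The job

Without lifting it off, push the blue cover plate along the rails (the metal fence is there to guide it) until its four holes drop over the studs and it lies flush on the grey gear housing. Then swing the yellow latch over its edge as far as it goes. Do not knock the tools and things lying round the fixture out of place.

Things in the scene. Friction and masses are not known exactly. Their poses are not given: they have to be found in the camera images.
- fixture: Fixed assembly fixture on a plywood board 185 x 420 mm, 18 mm thick. Origin: on the bench under the centre of the grey gear housing; z up, y = direction in which the cover is pushed, x = towards the fence. All heights count from the bench. Housing 130 (x) x 190 (y) mm, flat top at z 48 mm. Nothing stands on the board on the -x side of rails and housing except the open latch
- home (a point): centre of the housing's top face (fixture x 0, y 0, z 48 mm), where the cover's origin lies when it is home; axes as the fixture's
- stud_wide (a point): tip of one of four fixed steel studs on the housing, at fixture x +50, y -40 mm. Studs are 8 mm thick and 14 mm tall (to z 62), the top 5.5 mm a steep cone with a 3 mm flat tip: a wide pair at x +-50, y -40 and a narrow pair at x +-34, y +40 mm
- stud_narrow (a point): tip of one of the narrow pair of studs, fixture x +34, y +40, z 62 mm
- rails (a point): point between the ends of the two wooden rails next to the housing, at their top (fixture x 0, y -100, z 62 mm). The rails are level with the stud tips, at |x| 32 to 58 mm, from y -250 to -100; the 64 mm wide gap between them is open down to the board, z 18. Sliding the cover takes up to about 12 N
- fence (a point): point on the aluminium fence's top edge, fixture x +63.5, y -77, z 74 mm. The fence's face looks to -x and runs along y from -250 to +95 mm
- cover: loose blue aluminium plate 124 (x) x 180 (y) x 8 mm, 0.3 to 0.65 kg, origin centre of its underside, with four 13 mm holes in the studs' pattern. Starts flat on the rails (z 62), the right way round, 90 to 145 mm short of home in y, its centre 10 to 20 mm off its place at the fence, turned up to 0.08 rad. Against the fence its holes (1.5 mm off centre) drop at home only, by 14 mm
- latch (a joint): turn of the yellow latch about its upright pivot, rad, positive anticlockwise seen from above: at 0 the arm points along fixture -x (clear of the cover), at 1.571 (a stop) along fixture -y, over the cover's edge. Starts between -0.5 and 0.3, stays where it is left; about 1 N at the pin turns it. Arm 22 mm wide, reaching 60 mm from the pivot, from z 58 to 66 mm: a cover that is not home blocks it
- latch_pin (a point): mid-height of the black upright pin on the latch arm, 45 mm from the pivot; the pin is 12 mm thick with a 16 mm head, from z 66 to 98 mm above the bench, for pushing the arm round
- latch_pivot (a point): pivot of the latch, fixture x 0, y +125 mm, at z 58 mm (underside of the arm); its 18 mm bolt head rises to z 72 mm
- tape_measure: bystander: yellow tape measure 38x79x63 mm, beyond the fence; origin centre of underside
- screw_tub: bystander: small white open tub, 69 mm wide, 48 mm high, past the latch end of the board; origin centre of underside
- sanding_block: bystander: cork-coloured sanding block 61x105x32 mm on the bench, on the robot's side of the housing; origin centre of underside
- masking_tape: bystander: roll of masking tape 100 mm across, 25 mm high, beyond the housing; origin centre of underside

How it is judged:
By the outcome, as a careful person would: the job done as asked, in the order asked, and still so for the second after the job is handed in, with the robot touching nothing.
It also fails if it takes over 64 s, if anything falls off the work surface, if the arm or the gripper's body presses on something with over 40 N, if the wrist force passes 120 N, or if a joint passes its speed limit or range.

### The arm

A 6-joint arm with a two-finger parallel gripper is mounted at the origin on a cart in front of the work surface, level with it; the furniture and walls round the work are solid. World frame = base frame: x ahead of the robot, y to its left, z up, the work surface at z = 0. Lengths are in m, angles in rad, forces in N, time in s.
With the tool pointing down it reaches from about 0.3 to 0.85 m from the base axis. Payload 4.2 kg.
Tool frame: the origin (TCP) lies on the centre line of the jaws, within the pads' length; the fingertips stand 8 mm ahead of it and the grasp point (between the pads) lies 11 mm behind it (env.tip_extent is the distance from the TCP to the fingertips, in m); z points along the fingers, y is the line along which they close (so a half turn about z gives the same grasp; the last joint's range is limited). The gripper opens to 91 mm and grips with 3 to 60 N. Pads are 32 mm wide; open, the fingers measure 118 mm over their backs; the gripper's body (76 mm by 178 mm) begins 60 mm behind the grasp point.
Start: joints at [-1.274, 0.32, 1.565, -0, 1.257, -0.02], TCP at [0.179, -0.546, 0.222] pointing down, gripper open.
Joint ranges: [-3.11, 3.11], [-0.84, 2.01], [0.21, 2.61], [-1.34, 4.49], [0.05, 2.63], [-2.56, 2.56]. Speed limits (rad/s): [2.57, 2.57, 3.14, 3.14, 3.14, 3.14].

### API

Orientations are given as a unit quaternion [x, y, z, w].
In Python, from bench import env, capture, camera_model gives the robot as it stands.
- The arm moves only by the tool apply_moves, never from a script. Its argument "moves" is a list of rows, each an object of numbers: "claw": the finger opening in m, from 0 to 0.0912; "tx", "ty", "tz": the shift along the tool's x, y, z in m; "turn": the turn about the tool's z in rad. In form: [{"claw": .., "tx": .., "ty": .., "tz": .., "turn": ..}, ...]. A call has 1 to 8 rows; each row shifts and turns the commanded pose from where the row before left it, along the tool's axes as they then stand; what a row does not reach is not made up. A row lasts 1/8 s, in which the tool goes at most 62.5 mm and 10.7 degrees, less where a joint would pass 70% of its speed; a pose out of reach is approached as far as the arm can. A call is refused whole if a number of a shift passes 0.0625 or a number of a turn 0.188, either way. A call with a gripper value outside its range is refused whole. The fingers move at their own pace and stop on an object; the grip force is fixed at half the most. Time passes only in rows, so rows that do not move let the fingers close. It gives the time, the measured TCP pose, the force, the opening and the grip force at its end, in the units of the state.
- env.state(): the state, without advancing time (a new reading comes with each control period).
- capture(name): name is "side" or "top"; returns the picture (420x560x3 uint8, red, green, blue); there is no depth.
- camera_model(name): a dict with "mtx" (3x3 intrinsics, pixels), "origin" and "attitude" of the camera in the world. Camera axes: x right, y up, looking along -z (the intrinsics and any distortion apply to the point x, -y, -z); pixel columns grow to the right and rows downward; lengths in m; the calibration is good to about 2 mm. A picture is of the moment at which its call begins. camera_model takes no time and is no camera call.
- env.close_job(): hands the job in; it is judged then, once.
The state is a dict: "clock": time; "joint_pos": joint angles; "joint_vel": joint speeds; "tau": joint torques, N m; "tcp_pos": TCP position; "orientation": TCP orientation; "ft_force": force on the tool from outside, world axes, zero at the start; "torque": the same for the moment, N m; "grip_width": finger opening in m; "grasp_force": force on a finger pad.
Only numpy, scipy, OpenCV 4.12 (cv2) and the standard library are available. Lean on these libraries where they do the work, as an engineer would, in place of code of your own. Each camera call takes 0.05 s, during which the arm holds its last target. There are 200 camera calls.

## Working session

There is one attempt and no reset: what is moved stays moved. The work goes in short steps, Python scripts to look and compute and a tool call to move; the robot and the scene stay as the last step left them, time stands still between calls to the robot, and variables do not carry over. Pictures are saved under pics/ and viewed, at most 10 in all, crops included, and the job is handed in when it is done.

Besides the shell and the picture viewer there is one more tool, called after ">>>" as name([rows], argument=value, ...), one row to a line, values as JSON. apply_moves: Moves the arm, as the interface text tells. Its arguments: {"type":"object","properties":{"moves":{"type":"array"}},"required":["moves"]}

```bash
mkdir -p pics; python3 - <<'E'
from bench import env,capture,camera_model
import cv2
for n in("top","side"):
    cv2.imwrite(f"pics/{n}0.png",capture(n)[:,:,::-1]); print(n,camera_model(n))
print(env.state(),env.tip_extent)
E
```

```text
top {'mtx': array([[381.49172851,   0.        , 278.76435249],
       [  0.        , 381.49172851, 209.15058907],
       [  0.        ,   0.        ,   1.        ]]), 'origin': array([0.53003563, 0.1078969 , 0.9400806 ]), 'attitude': array([ 0.01418652, -0.0267897 , -0.70234434,  0.7111916 ])}
side {'mtx': array([[388.97023633,   0.        , 279.83801239],
       [  0.        , 388.97023633, 207.86148489],
       [  0.        ,   0.        ,   1.        ]]), 'origin': array([0.42154983, 0.72524465, 0.63840217]), 'attitude': array([-0.06483584,  0.4117096 ,  0.89896805, -0.13471434])}
{'clock': 0.1, 'joint_pos': array([-1.27400056e+00,  3.20219022e-01,  1.56553133e+00,  1.56189067e-05,
        1.25740466e+00, -1.99966006e-02]), 'joint_vel': array([ 1.37187798e-04, -2.02140489e-03, -3.29925701e-03,  1.00786853e-03,
       -8.95765553e-04,  1.42227723e-05]), 'tau': array([ 1.20993023e-03, -4.13331735e+01, -2.32509881e+01,  7.29811960e-02,
        4.21923527e-02, -6.84786278e-05]), 'tcp_pos': array([ 0.17900509, -0.5459727 ,  0.22121946]), 'orientation': array([ 9.87481610e-01,  1.57732240e-01, -1.00413954e-04, -7.74734786e-04]), 'ft_force': array([-0.49936679,  0.26168001,  0.26623795]), 'torque': array([-0.03902473, -0.02714521,  0.02157219]), 'grasp_force': 0.0, 'grip_width': 0.09103361686721637} 0.008
```

View pics/top0.png

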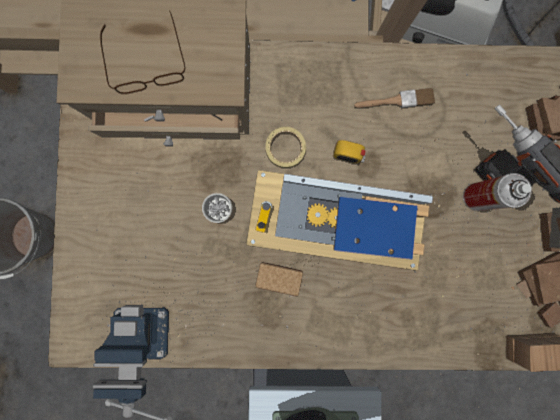

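View pics/side0.png

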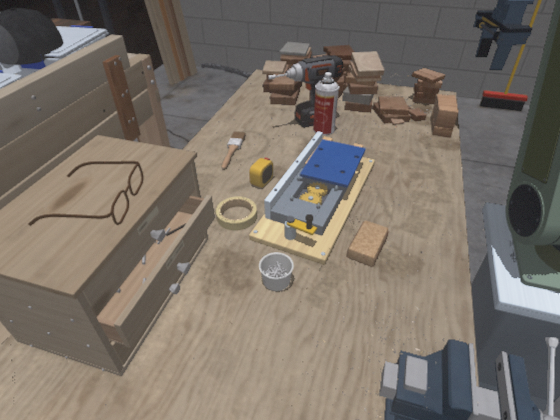

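The top view shows the fixture at about columns 247–430 and rows 170–270. Fixture y points image-left, and the fence is at the top. Next I'll enlarge both views.

```bash
python3 - <<'E'
import cv2
a=cv2.imread("pics/top0.png")[160:280,242:440];cv2.imwrite("pics/topc.png",cv2.resize(a,None,fx=4,fy=4,interpolation=cv2.INTER_CUBIC))
a=cv2.imread("pics/side0.png")[125:255,235:395];cv2.imwrite("pics/sidec.png",cv2.resize(a,None,fx=4.5,fy=4.5,interpolation=cv2.INTER_CUBIC))
E
```

```text
(no output)
```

View pics/topc.png

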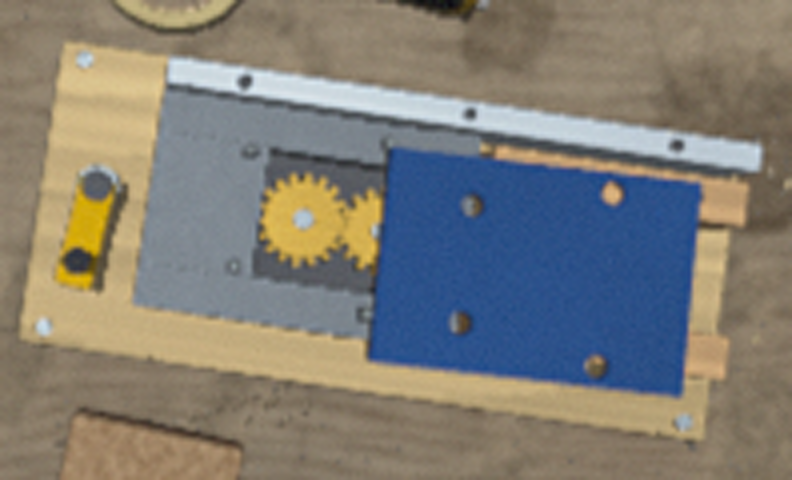

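View pics/sidec.png

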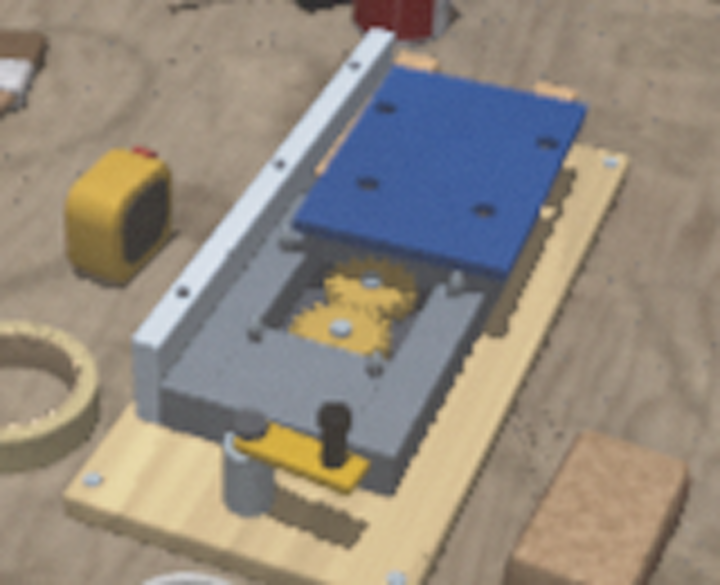

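The crops show the cover corners at (388,148), (700,184), (684,396) and (368,360) in the top crop. The studs are at (250,150), (233,266), (388,144) and (364,313), the pivot at (97,184) and the pin head at (78,260). Next I'll fit the poses.

```bash
cat > h.py <<'E'
import numpy as np
from scipy.optimize import least_squares
from scipy.spatial.transform import Rotation as R
from bench import camera_model
CM={n:camera_model(n) for n in("top","side")}
def proj(n,P):
    m=CM[n];q=R.from_quat(m["attitude"]).inv().apply(np.atleast_2d(P)-m["origin"])
    q=q*[1,-1,-1];u=q@m["mtx"].T;return u[:,:2]/u[:,2:]
def crop(n,p):
    p=np.array(p,float);return (p+.5)/(4 if n=="top" else 4.5)-.5+([242,160] if n=="top" else [235,125])
def ray(n,px,z):
    m=CM[n];d=np.linalg.solve(m["mtx"],[*px,1])*[1,-1,-1];d=R.from_quat(m["attitude"]).apply(d);o=m["origin"]
    return o+d*(z-o[2])/d[2]
def rot(a):return np.array([[np.cos(a),-np.sin(a)],[np.sin(a),np.cos(a)]])
def f2w(f,P):
    P=np.atleast_2d(np.array(P,float));return np.c_[P[:,:2]@rot(f[2]).T+f[:2],P[:,2]]
def w2f(f,P):
    P=np.atleast_2d(P);return np.c_[(P[:,:2]-f[:2])@rot(f[2]),P[:,2]]
E
python3 - <<'E'
from h import *
T=[((63.5,95,74),(167,86)),((63.5,-250,74),(760,172)),((34,40,62),(250,150)),((-34,40,62),(233,266)),((50,-40,62),(388,144)),((-50,-40,62),(364,313)),((-65,95,48),(134,303)),((0,125,72),(97,184))]
S=[((34,40,62),(257,329)),((-34,40,62),(376,364)),((50,-40,62),(290,237)),((-50,-40,62),(457,278)),((0,125,72),(250,418)),((-65,95,48),(387,457))]
def mk(L,n):return np.array([a for a,_ in L])/1000,np.array([crop(n,b) for _,b in L])
(tp,tx),(sp,sx)=mk(T,"top"),mk(S,"side")
def r1(f):return (proj("top",f2w(f,tp))-tx).ravel()
def r2(f):return (proj("side",f2w(f,sp))-sx).ravel()
for nm,r in(("top",r1),("side",r2),("both",lambda f:np.r_[r1(f),r2(f)])):
    s=least_squares(r,[.5,.1,0],loss="soft_l1");print(nm,s.x,np.abs(r(s.x)).round(1))
f=s.x
np.save("f.npy",f)
for n,L in(("top",[(388,148),(700,184),(684,396),(368,360)]),):
    print(w2f(f,[ray(n,crop(n,p),.07) for p in L]).round(4))
print("pin",w2f(f,[ray("top",crop("top",(78,260)),.098),ray("side",crop("side",(333,410)),.098)]).round(4))
E
```

```text
top [ 0.57080853 -0.00110775 -0.13653464] [0.6 0.9 0.1 0.1 0.1 0.1 0.1 0.  0.7 0.3 0.7 0.3 0.8 0.5 0.2 0.1]
side [ 0.56957447  0.0040772  -0.15087335] [0.4 1.6 0.1 1.4 0.3 1.1 0.5 0.3 0.8 1.6 1.2 1.3]
both [ 5.70761208e-01 -3.33208964e-04 -1.39657529e-01] [0.8 1.  0.4 0.5 0.1 0.1 0.2 0.  0.5 0.2 0.3 0.4 1.2 0.4 0.5 0.  0.3 2.7
 0.3 2.7 0.5 2.1 0.2 1.  0.2 0.4 1.7 0.2]
[[ 0.0462 -0.038   0.07  ]
 [ 0.0531 -0.2189  0.07  ]
 [-0.0685 -0.2256  0.07  ]
 [-0.0754 -0.0439  0.07  ]]
pin [[-0.0446  0.127   0.098 ]
 [-0.0438  0.1288  0.098 ]]
```

>>> apply_moves([
  {"claw": 0, "tx": 0, "ty": 0, "tz": -0.02, "turn": -0.186},
  {"claw": 0, "tx": 0, "ty": 0, "tz": -0.02, "turn": -0.186},
  {"claw": 0, "tx": 0, "ty": 0, "tz": -0.02, "turn": -0.186},
  {"claw": 0, "tx": 0, "ty": 0, "tz": 0, "turn": -0.186},
  {"claw": 0, "tx": 0, "ty": 0, "tz": 0, "turn": -0.186},
  {"claw": 0, "tx": 0, "ty": 0, "tz": 0, "turn": -0.185},
  {"claw": 0, "tx": 0, "ty": 0, "tz": 0, "turn": 0},
])

```text
clock: 0.98
tcp_pos: [0.1791, -0.5462, 0.2815]
orientation: [0.755, 0.655, 0.0, -0.0]
ft_force: [-0.1, -0.0, 0.3]
grip_width: 0.024
grasp_force: 0.0
```

```bash
cat > w.py <<'E'
from h import *
from bench import env
f=np.load("f.npy");s=env.state();M=R.from_quat(s["orientation"]).as_matrix()
a=np.arctan2(M[1,0],M[0,0])
print("t",s["clock"],"fix xyz mm",(w2f(f,s["tcp_pos"])[0]*1000).round(1),"toolx-fixy ang",round(a-f[2]-np.pi/2,4),"tilt",M[:2,2].round(4),"F",s["ft_force"].round(1),"grip",s["grip_width"],"J",s["joint_pos"].round(2))
E
python3 w.py
```

```text
t 0.975 fix xyz mm [-311.9 -595.1  281.5] toolx-fixy ang -0.0015 tilt [-0.0002  0.0008] F [-0.1 -0.   0.3] grip 0.02404039832193214 J [-1.27  0.29  1.46  0.    1.39 -1.13]
```

>>> apply_moves([
  {"claw": 0, "tx": 0.055, "ty": 0.024, "tz": 0, "turn": 0},
  {"claw": 0, "tx": 0.055, "ty": 0.024, "tz": 0, "turn": 0},
  {"claw": 0, "tx": 0.055, "ty": 0.024, "tz": 0, "turn": 0},
  {"claw": 0, "tx": 0.055, "ty": 0.024, "tz": 0, "turn": 0},
  {"claw": 0, "tx": 0.055, "ty": 0.024, "tz": 0, "turn": 0},
  {"claw": 0, "tx": 0.055, "ty": 0.024, "tz": 0, "turn": 0},
  {"claw": 0, "tx": 0.055, "ty": 0.024, "tz": 0, "turn": 0},
  {"claw": 0, "tx": 0.055, "ty": 0.024, "tz": 0, "turn": 0},
])

```text
clock: 1.98
tcp_pos: [0.4309, -0.1355, 0.282]
orientation: [0.756, 0.655, 0.0, 0.0]
ft_force: [1.0, -0.5, -0.1]
grip_width: 0.0006
grasp_force: 0.0
```

```bash
python3 w.py
```

```text
t 1.975 fix xyz mm [-119.7 -153.3  282. ] toolx-fixy ang -0.003 tilt [ 0.0006 -0.0004] F [ 1.  -0.5 -0.1] grip 0.000605276644860575 J [-0.33  0.09  1.72 -0.    1.34 -0.19]
```

>>> apply_moves([
  {"claw": 0, "tx": 0.022, "ty": 0.008, "tz": 0.05, "turn": 0},
  {"claw": 0, "tx": 0, "ty": 0, "tz": 0.06, "turn": 0},
  {"claw": 0, "tx": 0, "ty": 0, "tz": 0.06, "turn": 0},
  {"claw": 0, "tx": 0, "ty": 0, "tz": 0.04, "turn": 0},
  {"claw": 0, "tx": 0, "ty": 0, "tz": 0, "turn": 0},
  {"claw": 0, "tx": 0, "ty": 0, "tz": 0, "turn": 0},
])

```text
clock: 2.72
tcp_pos: [0.4425, -0.117, 0.0733]
orientation: [0.755, 0.656, 0.001, 0.001]
ft_force: [0.8, -0.3, -0.7]
grip_width: 0.0006
grasp_force: 0.0
```

```bash
python3 w.py; python3 - <<'E'
from bench import capture
import cv2
a=capture("top")[:,:,::-1][150:280,242:440];cv2.imwrite("pics/t1.png",cv2.resize(a,None,fx=4,fy=4,interpolation=cv2.INTER_CUBIC))
E
```

```text
t 2.725 fix xyz mm [-110.8 -133.4   73.3] toolx-fixy ang -0.0007 tilt [ 0.0025 -0.0008] F [ 0.8 -0.3 -0.7] grip 0.0006443630636697107 J [-0.28  0.29  2.04 -0.    0.81 -0.14]
```

View pics/t1.png

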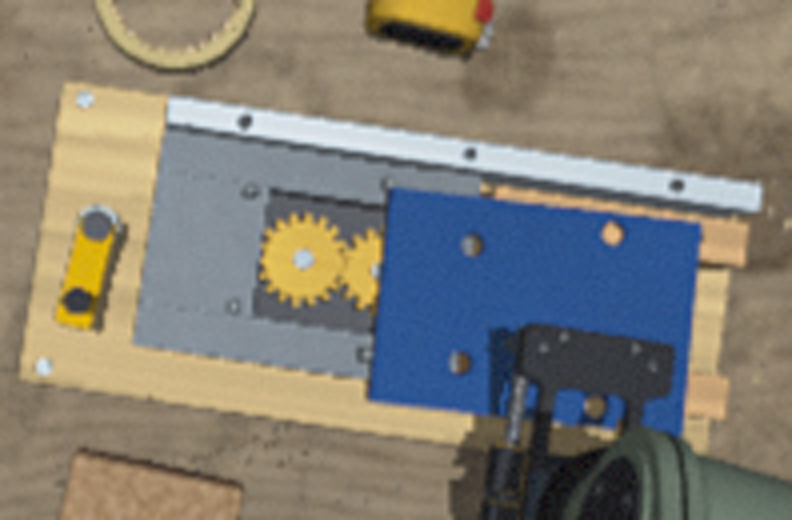

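>>> apply_moves([
  {"claw": 0, "tx": 0, "ty": 0.015, "tz": 0.001, "turn": 0},
  {"claw": 0, "tx": 0, "ty": 0.005, "tz": 0, "turn": 0},
  {"claw": 0, "tx": 0, "ty": 0.003, "tz": 0, "turn": 0},
  {"claw": 0, "tx": 0, "ty": 0.003, "tz": 0, "turn": 0},
  {"claw": 0, "tx": 0, "ty": 0.003, "tz": 0, "turn": 0},
  {"claw": 0, "tx": 0, "ty": 0.003, "tz": 0, "turn": 0},
])

```text
clock: 3.52
tcp_pos: [0.4708, -0.1206, 0.0706]
orientation: [0.754, 0.656, -0.002, -0.002]
ft_force: [-7.5, 1.1, 7.4]
grip_width: 0.0008
grasp_force: 4.3
```

>>> apply_moves([
  {"claw": 0, "tx": 0, "ty": 0.0015, "tz": 0, "turn": 0},
  {"claw": 0, "tx": 0, "ty": 0.0015, "tz": 0, "turn": 0},
])

```text
clock: 3.78
tcp_pos: [0.4718, -0.1205, 0.0706]
orientation: [0.754, 0.657, -0.003, -0.004]
ft_force: [-9.4, 1.2, 7.9]
grip_width: 0.0005
grasp_force: 5.2
```

```bash
python3 w.py
```

```text
t 3.775 fix xyz mm [ -81.3 -132.8   70.6] toolx-fixy ang 0.0012 tilt [-0.0092  0.002 ] F [-9.4  1.2  7.9] grip 0.0004986930019484974 J [-0.27  0.34  1.97 -0.    0.84 -0.13]
```

>>> apply_moves([
  {"claw": 0, "tx": 0, "ty": 0.002, "tz": -0.001, "turn": 0},
  {"claw": 0, "tx": 0, "ty": 0.002, "tz": 0, "turn": 0},
  {"claw": 0, "tx": 0, "ty": 0.002, "tz": 0, "turn": 0},
])

```text
clock: 4.15
tcp_pos: [0.4816, -0.1222, 0.0716]
orientation: [0.755, 0.656, -0.0, -0.0]
ft_force: [-2.5, 0.4, -1.5]
grip_width: 0.0005
grasp_force: 1.2
```

```bash
python3 w.py; python3 - <<'E'
from bench import capture
import cv2
a=capture("top")[:,:,::-1][150:280,242:440];cv2.imwrite("pics/t2.png",cv2.resize(a,None,fx=4,fy=4,interpolation=cv2.INTER_CUBIC))
E
```

```text
t 4.15 fix xyz mm [ -71.4 -133.    71.6] toolx-fixy ang 0.0006 tilt [-0.001   0.0002] F [-2.5  0.4 -1.5] grip 0.0004601250719061773 J [-0.27  0.35  1.95 -0.    0.84 -0.13]
```

View pics/t2.png

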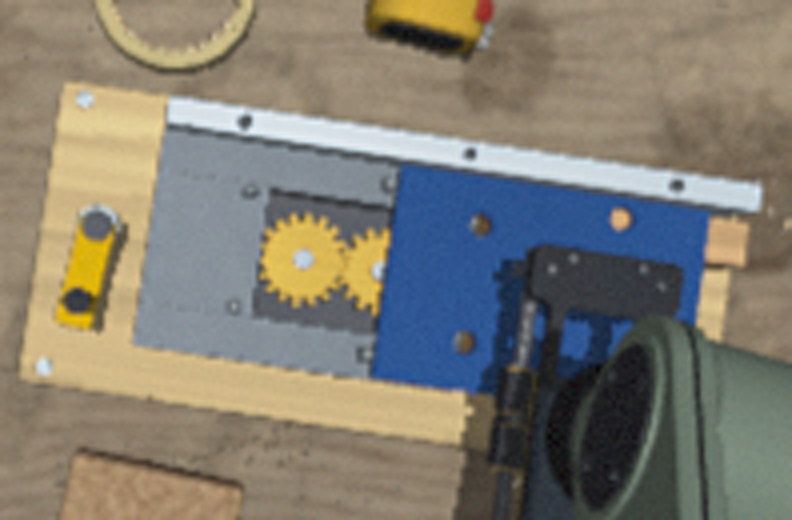

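The cover now lies along the fence: its top edge sits at the fence line and its right-hand edge is near column 700. I'll press once more to seat it, then back off.

>>> apply_moves([
  {"claw": 0, "tx": 0, "ty": 0.002, "tz": 0, "turn": 0},
  {"claw": 0, "tx": 0, "ty": 0.002, "tz": 0, "turn": 0},
  {"claw": 0, "tx": 0, "ty": 0.001, "tz": 0, "turn": 0},
])

```text
clock: 4.58
tcp_pos: [0.4842, -0.1228, 0.0717]
orientation: [0.754, 0.656, -0.002, -0.002]
ft_force: [-8.7, 0.0, 4.2]
grip_width: 0.0006
grasp_force: 4.8
```

```bash
python3 w.py
```

```text
t 4.575 fix xyz mm [ -68.7 -133.3   71.7] toolx-fixy ang 0.0011 tilt [-0.0061  0.0006] F [-8.7  0.   4.2] grip 0.0006254532994147841 J [-0.27  0.36  1.94 -0.    0.85 -0.13]
```

>>> apply_moves([
  {"claw": 0, "tx": 0, "ty": 0.002, "tz": 0, "turn": 0},
  {"claw": 0, "tx": 0, "ty": 0.002, "tz": 0, "turn": 0},
  {"claw": 0, "tx": 0, "ty": 0.002, "tz": 0, "turn": 0},
])

```text
clock: 4.95
tcp_pos: [0.4845, -0.1228, 0.0715]
orientation: [0.754, 0.657, -0.006, -0.007]
ft_force: [-22.2, -0.1, 16.5]
grip_width: 0.0006
grasp_force: 11.9
```

```bash
python3 w.py
```

```text
t 4.95 fix xyz mm [ -68.4 -133.3   71.5] toolx-fixy ang 0.0018 tilt [-0.0185  0.0025] F [-22.2  -0.1  16.5] grip 0.0006094791155233893 J [-0.27  0.36  1.93 -0.    0.87 -0.13]
```

>>> apply_moves([
  {"claw": 0, "tx": 0, "ty": -0.04, "tz": 0, "turn": 0},
  {"claw": 0, "tx": 0, "ty": -0.01, "tz": -0.03, "turn": 0},
  {"claw": 0.02, "tx": 0, "ty": 0, "tz": -0.06, "turn": 0},
  {"claw": 0.02, "tx": 0, "ty": 0, "tz": 0, "turn": 0},
])

```text
clock: 5.45
tcp_pos: [0.448, -0.1183, 0.1671]
orientation: [0.755, 0.656, 0.004, 0.006]
ft_force: [1.1, -0.8, -0.1]
grip_width: 0.0176
grasp_force: 0.0
```

```bash
python3 w.py; python3 - <<'E'
from h import *
f=np.load("f.npy")
for p in [(325,132),(314,128),(335,130)]: print((w2f(f,ray("side",p,0))*1000).round())
for p in [(470,205),(468,190)]: print((w2f(f,ray("top",p,0))*1000).round(),(w2f(f,ray("top",p,.05))*1000).round())
E
```

```text
t 5.45 fix xyz mm [-105.1 -133.9  167.1] toolx-fixy ang 0.0004 tilt [ 0.0146 -0.0042] F [ 1.1 -0.8 -0.1] grip 0.017561624618134132 J [-0.28  0.18  1.9   0.    1.04 -0.14]
[[  98. -375.    0.]]
[[ 140. -384.    0.]]
[[  72. -400.    0.]]
[[  84. -377.    0.]] [[  76. -351.   50.]]
[[ 120. -367.    0.]] [[ 111. -342.   50.]]
```

>>> apply_moves([
  {"claw": 0.02, "tx": -0.045, "ty": 0.0, "tz": 0, "turn": 0},
  {"claw": 0.02, "tx": -0.045, "ty": 0.035, "tz": 0, "turn": 0},
  {"claw": 0.02, "tx": -0.042, "ty": 0.035, "tz": 0, "turn": 0},
  {"claw": 0.02, "tx": 0, "ty": 0.035, "tz": 0, "turn": 0},
  {"claw": 0.02, "tx": 0, "ty": 0, "tz": 0, "turn": 0},
  {"claw": 0.02, "tx": 0, "ty": 0, "tz": 0, "turn": 0},
])

```text
clock: 6.2
tcp_pos: [0.5286, -0.2619, 0.1613]
orientation: [0.754, 0.656, -0.0, -0.0]
ft_force: [-0.6, -0.1, -0.5]
grip_width: 0.0201
grasp_force: 0.0
```

```bash
python3 w.py; python3 - <<'E'
from bench import capture
import cv2
a=capture("side")[:,:,::-1][60:250,220:420];cv2.imwrite("pics/s3.png",cv2.resize(a,None,fx=3,fy=3,interpolation=cv2.INTER_CUBIC))
E
```

```text
t 6.2 fix xyz mm [  -5.4 -264.8  161.3] toolx-fixy ang 0.001 tilt [-0.0008  0.0002] F [-0.6 -0.1 -0.5] grip 0.020085679513871475 J [-0.48  0.39  1.62 -0.    1.13 -0.34]
```

View pics/s3.png

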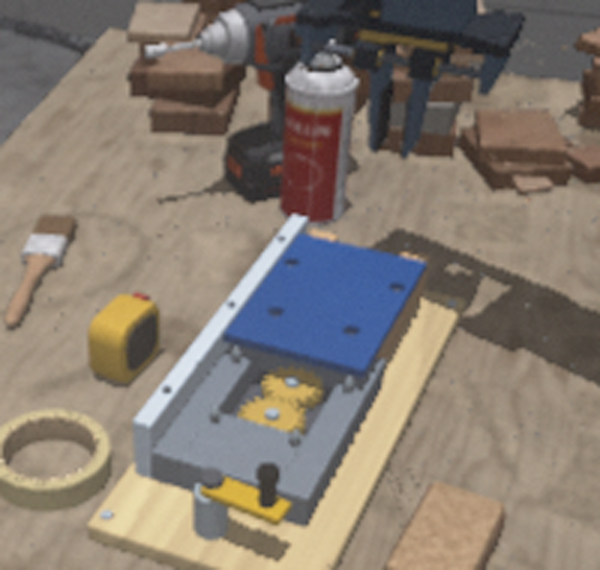

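The cover sits flush along the fence in the side view, and the gripper is clear behind it. I'll descend into the gap between the rails and push.

>>> apply_moves([
  {"claw": 0.02, "tx": 0, "ty": 0.005, "tz": 0.05, "turn": 0},
  {"claw": 0.02, "tx": 0, "ty": 0, "tz": 0.04, "turn": 0},
  {"claw": 0.02, "tx": 0, "ty": 0, "tz": 0.02, "turn": 0},
  {"claw": 0.02, "tx": 0, "ty": 0, "tz": 0, "turn": 0},
  {"claw": 0.02, "tx": 0, "ty": 0, "tz": 0, "turn": 0},
])

```text
clock: 6.88
tcp_pos: [0.5343, -0.263, 0.0533]
orientation: [0.754, 0.656, 0.0, 0.001]
ft_force: [-0.1, -0.4, -0.2]
grip_width: 0.02
grasp_force: 0.0
```

>>> apply_moves([
  {"claw": 0.02, "tx": 0.01, "ty": 0, "tz": 0, "turn": 0},
  {"claw": 0.02, "tx": 0.01, "ty": 0, "tz": 0, "turn": 0},
  {"claw": 0.02, "tx": 0.005, "ty": 0, "tz": 0, "turn": 0},
  {"claw": 0.02, "tx": 0.005, "ty": 0, "tz": 0, "turn": 0},
  {"claw": 0.02, "tx": 0.005, "ty": 0, "tz": 0, "turn": 0},
])

```text
clock: 7.5
tcp_pos: [0.539, -0.2293, 0.0526]
orientation: [0.754, 0.657, -0.001, 0.002]
ft_force: [-0.9, -5.9, 2.1]
grip_width: 0.0203
grasp_force: 2.9
```

```bash
python3 w.py
```

```text
t 7.5 fix xyz mm [   0.5 -231.2   52.6] toolx-fixy ang 0.002 tilt [ 0.001  -0.0031] F [-0.9 -5.9  2.1] grip 0.02025046863132621 J [-0.42  0.49  1.77 -0.    0.89 -0.28]
```

>>> apply_moves([
  {"claw": 0.02, "tx": 0.006, "ty": 0.0004, "tz": 0, "turn": 0},
  {"claw": 0.02, "tx": 0.006, "ty": 0.0004, "tz": 0, "turn": 0},
  {"claw": 0.02, "tx": 0.006, "ty": 0.0004, "tz": 0, "turn": 0},
  {"claw": 0.02, "tx": 0.006, "ty": 0.0004, "tz": 0, "turn": 0},
  {"claw": 0.02, "tx": 0.006, "ty": 0.0004, "tz": 0, "turn": 0},
  {"claw": 0.02, "tx": 0.006, "ty": 0.0004, "tz": 0, "turn": 0},
  {"claw": 0.02, "tx": 0.006, "ty": 0.0004, "tz": 0, "turn": 0},
  {"claw": 0.02, "tx": 0.006, "ty": 0.0004, "tz": 0, "turn": 0},
])

```text
clock: 8.5
tcp_pos: [0.5453, -0.1843, 0.0525]
orientation: [0.753, 0.658, -0.004, 0.0]
ft_force: [-11.4, -14.4, 7.0]
grip_width: 0.0203
grasp_force: 7.7
```

>>> apply_moves([
  {"claw": 0.02, "tx": 0.005, "ty": 0.0004, "tz": 0, "turn": 0},
  {"claw": 0.02, "tx": 0.005, "ty": 0.0004, "tz": 0, "turn": 0},
  {"claw": 0.02, "tx": 0.005, "ty": 0.0004, "tz": 0, "turn": 0},
  {"claw": 0.02, "tx": 0.005, "ty": 0.0004, "tz": 0, "turn": 0},
  {"claw": 0.02, "tx": 0, "ty": 0, "tz": 0, "turn": 0},
])

```text
clock: 9.12
tcp_pos: [0.5482, -0.1647, 0.0524]
orientation: [0.753, 0.658, -0.005, -0.001]
ft_force: [-12.8, -14.1, 9.3]
grip_width: 0.0199
grasp_force: 7.9
```

```bash
python3 w.py; python3 - <<'E'
from bench import capture
import cv2
a=capture("side")[:,:,::-1][60:250,220:420];cv2.imwrite("pics/s4.png",cv2.resize(a,None,fx=3,fy=3,interpolation=cv2.INTER_CUBIC))
E
```

```text
t 9.125 fix xyz mm [   0.6 -166.    52.4] toolx-fixy ang 0.0046 tilt [-0.0093 -0.0057] F [-12.8 -14.1   9.3] grip 0.019930108552389723 J [-0.31  0.48  1.79 -0.01  0.88 -0.17]
```

View pics/s4.png

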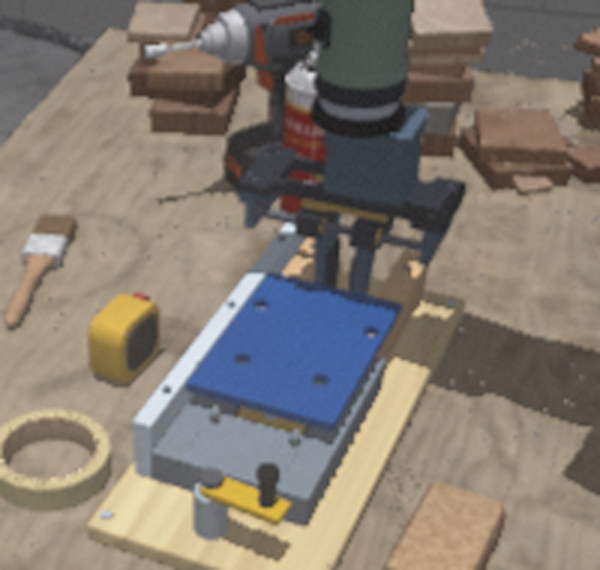

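The cover is straight against the fence with the front edge between the two stud pairs. I'll continue pushing.

>>> apply_moves([
  {"claw": 0.02, "tx": 0.006, "ty": -0.001, "tz": 0, "turn": 0},
  {"claw": 0.02, "tx": 0.006, "ty": 0, "tz": 0, "turn": 0},
  {"claw": 0.02, "tx": 0.006, "ty": 0, "tz": 0, "turn": 0},
  {"claw": 0.02, "tx": 0.006, "ty": 0, "tz": 0, "turn": 0},
  {"claw": 0.02, "tx": 0.006, "ty": 0, "tz": 0, "turn": 0},
  {"claw": 0.02, "tx": 0.006, "ty": 0, "tz": 0, "turn": 0},
  {"claw": 0.02, "tx": 0.006, "ty": 0, "tz": 0, "turn": 0},
])

```text
clock: 10.05
tcp_pos: [0.5538, -0.123, 0.0523]
orientation: [0.753, 0.658, -0.005, -0.0]
ft_force: [-10.7, -14.5, 8.1]
grip_width: 0.0201
grasp_force: 7.8
```

>>> apply_moves([
  {"claw": 0.02, "tx": 0.003, "ty": 0, "tz": 0, "turn": 0},
  {"claw": 0.02, "tx": 0.003, "ty": 0, "tz": 0, "turn": 0},
  {"claw": 0.02, "tx": 0.003, "ty": 0, "tz": 0, "turn": 0},
])

```text
clock: 10.42
tcp_pos: [0.5552, -0.1129, 0.0517]
orientation: [0.754, 0.657, -0.004, -0.001]
ft_force: [-7.3, -10.5, 3.4]
grip_width: 0.0199
grasp_force: 5.1
```

```bash
python3 w.py
```

```text
t 10.425 fix xyz mm [   0.2 -113.7   51.7] toolx-fixy ang 0.0028 tilt [-0.0078 -0.0036] F [ -7.3 -10.5   3.4] grip 0.019891049700005554 J [-0.22  0.47  1.81 -0.01  0.87 -0.08]
```

>>> apply_moves([
  {"claw": 0.02, "tx": -0.008, "ty": -0.002, "tz": 0, "turn": 0},
  {"claw": 0.02, "tx": 0, "ty": 0, "tz": -0.007, "turn": 0},
  {"claw": 0.02, "tx": 0, "ty": 0, "tz": 0, "turn": 0},
  {"claw": 0.02, "tx": 0.005, "ty": 0, "tz": 0, "turn": 0},
  {"claw": 0.02, "tx": 0.003, "ty": 0, "tz": 0, "turn": 0},
  {"claw": 0.02, "tx": 0.002, "ty": 0, "tz": 0, "turn": 0},
  {"claw": 0.02, "tx": 0.002, "ty": 0, "tz": 0, "turn": 0},
])

```text
clock: 11.3
tcp_pos: [0.5575, -0.1067, 0.0589]
orientation: [0.754, 0.657, -0.0, 0.0]
ft_force: [-0.3, -4.1, 0.6]
grip_width: 0.02
grasp_force: 1.9
```

```bash
python3 w.py
```

```text
t 11.3 fix xyz mm [   1.7 -107.1   58.9] toolx-fixy ang 0.0015 tilt [-0.0002 -0.0009] F [-0.3 -4.1  0.6] grip 0.020015143870099318 J [-0.21  0.46  1.8  -0.    0.88 -0.07]
```

>>> apply_moves([
  {"claw": 0.02, "tx": 0.0015, "ty": 0, "tz": 0, "turn": 0},
  {"claw": 0.02, "tx": 0.0015, "ty": 0, "tz": 0, "turn": 0},
  {"claw": 0.02, "tx": 0.0015, "ty": 0, "tz": 0, "turn": 0},
])

```text
clock: 11.68
tcp_pos: [0.558, -0.1039, 0.0589]
orientation: [0.754, 0.657, -0.001, 0.001]
ft_force: [-1.7, -11.2, -0.6]
grip_width: 0.0197
grasp_force: 5.6
```

```bash
python3 w.py; python3 - <<'E'
from bench import capture
import cv2
a=capture("side")[:,:,::-1][100:250,220:400];cv2.imwrite("pics/s5.png",cv2.resize(a,None,fx=4,fy=4,interpolation=cv2.INTER_CUBIC))
E
```

```text
t 11.675 fix xyz mm [   1.7 -104.4   58.9] toolx-fixy ang 0.0023 tilt [-0.0004 -0.0036] F [ -1.7 -11.2  -0.6] grip 0.01971836274411267 J [-0.2   0.46  1.8  -0.    0.88 -0.06]
```

View pics/s5.png

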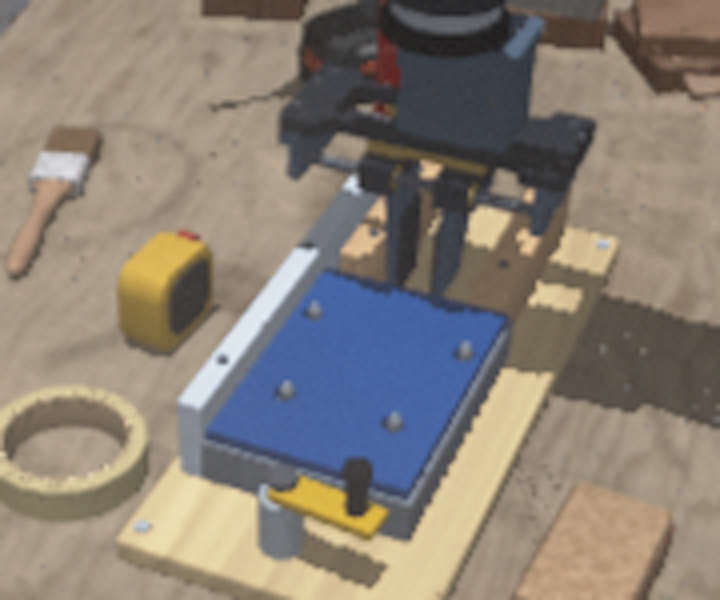

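The cover has dropped flush and all four studs show through it. Next I'll retreat and go to the latch, whose pin is at fixture (-45, 127).

>>> apply_moves([
  {"claw": 0.02, "tx": -0.012, "ty": 0, "tz": 0, "turn": 0},
  {"claw": 0.02, "tx": 0, "ty": 0, "tz": -0.05, "turn": 0},
  {"claw": 0, "tx": 0, "ty": 0, "tz": -0.05, "turn": 0},
  {"claw": 0, "tx": 0.055, "ty": -0.01, "tz": 0, "turn": 0},
  {"claw": 0, "tx": 0.055, "ty": -0.01, "tz": 0, "turn": 0},
  {"claw": 0, "tx": 0.055, "ty": -0.01, "tz": 0, "turn": 0},
  {"claw": 0, "tx": 0.055, "ty": -0.008, "tz": 0, "turn": 0},
  {"claw": 0, "tx": 0.055, "ty": 0, "tz": 0, "turn": 0},
])

```text
clock: 12.72
tcp_pos: [0.5564, 0.1657, 0.1592]
orientation: [0.755, 0.656, 0.0, -0.001]
ft_force: [1.3, 0.1, 0.4]
grip_width: 0.0003
grasp_force: 0.0
```

>>> apply_moves([
  {"claw": 0, "tx": 0.008, "ty": 0, "tz": 0, "turn": 0},
  {"claw": 0, "tx": 0, "ty": 0, "tz": 0, "turn": 0},
])

```text
clock: 12.98
tcp_pos: [0.5578, 0.1717, 0.1587]
orientation: [0.754, 0.657, -0.0, -0.0]
ft_force: [0.1, -0.9, -0.8]
grip_width: -0.0
grasp_force: 0.0
```

```bash
python3 w.py
```

```text
t 12.975 fix xyz mm [-36.8 168.5 158.7] toolx-fixy ang 0.0015 tilt [-0.0008 -0.0001] F [ 0.1 -0.9 -0.8] grip -4.709787009095313e-05 J [0.28 0.38 1.64 0.   1.12 0.42]
```

>>> apply_moves([
  {"claw": 0, "tx": 0, "ty": 0, "tz": 0.05, "turn": 0},
  {"claw": 0, "tx": 0, "ty": 0, "tz": 0.025, "turn": 0},
  {"claw": 0, "tx": -0.01, "ty": 0, "tz": 0, "turn": 0},
  {"claw": 0, "tx": -0.008, "ty": 0, "tz": 0, "turn": 0},
  {"claw": 0, "tx": -0.008, "ty": 0, "tz": 0, "turn": 0},
  {"claw": 0, "tx": -0.008, "ty": 0, "tz": 0, "turn": 0},
])

```text
clock: 13.72
tcp_pos: [0.5545, 0.1374, 0.0853]
orientation: [0.755, 0.656, 0.002, 0.001]
ft_force: [1.4, 1.9, -0.4]
grip_width: 0.0009
grasp_force: 1.1
```

>>> apply_moves([
  {"claw": 0, "tx": -0.007, "ty": 0, "tz": 0, "turn": 0},
  {"claw": 0, "tx": -0.007, "ty": 0, "tz": 0, "turn": 0},
  {"claw": 0, "tx": -0.006, "ty": 0, "tz": 0, "turn": 0},
  {"claw": 0, "tx": 0, "ty": 0, "tz": 0, "turn": 0},
])

```text
clock: 14.22
tcp_pos: [0.5551, 0.1194, 0.0851]
orientation: [0.755, 0.656, 0.005, 0.002]
ft_force: [9.1, 5.5, -4.6]
grip_width: 0.0002
grasp_force: 4.3
```

```bash
python3 w.py
```

```text
t 14.225 fix xyz mm [-32.2 116.4  85.1] toolx-fixy ang 0.0003 tilt [0.0105 0.0036] F [ 9.1  5.5 -4.6] grip 0.00018078408340941427 J [0.19 0.42 1.78 0.   0.93 0.33]
```

>>> apply_moves([
  {"claw": 0, "tx": 0.025, "ty": 0, "tz": 0, "turn": 0},
  {"claw": 0, "tx": 0, "ty": -0.045, "tz": 0, "turn": 0},
  {"claw": 0, "tx": 0, "ty": -0.02, "tz": 0, "turn": 0},
  {"claw": 0, "tx": 0, "ty": 0, "tz": 0, "turn": 0},
])

```text
clock: 14.72
tcp_pos: [0.4877, 0.1512, 0.0837]
orientation: [0.754, 0.657, -0.001, -0.0]
ft_force: [-0.3, 0.1, -0.2]
grip_width: 0.0005
grasp_force: 0.0
```

```bash
cat > l.py <<'E'
from h import *
from bench import capture
import cv2
f=np.load("f.npy")
for n in("top","side"):
    im=capture(n);h=cv2.cvtColor(im,cv2.COLOR_RGB2HSV);m=cv2.inRange(h,(20,170,110),(32,255,255))
    c=proj(n,f2w(f,[(0,.125,.066)]))[0];k,lab,st,ce=cv2.connectedComponentsWithStats(m)
    ys,xs=np.nonzero(m);
    P=np.array([w2f(f,ray(n,p,.066))[0] for p in zip(xs,ys) if np.hypot(*(np.array(p)-c))<70])*1000
    P=P[np.hypot(P[:,0],P[:,1]-125)<68];d=P.mean(0)-[0,125,66]
    print(n,len(P),"mean",P.mean(0).round(1),"angle",np.arctan2(-d[1],-d[0]).round(3),P.min(0).round(),P.max(0).round())
E
python3 l.py; python3 w.py
```

```text
top 50 mean [-19.2  95.9  66. ] angle 0.986 [-46.  76.  66.] [  4. 116.  66.]
side 29 mean [-19.  106.9  66. ] angle 0.76 [-46.  80.  66.] [ -6. 127.  66.]
t 14.825 fix xyz mm [-100.8  139.1   84.1] toolx-fixy ang 0.0009 tilt [ 0.0007 -0.0004] F [-0.6  0.4 -0.4] grip 0.000711628229151618 J [ 0.28  0.36  1.9  -0.    0.89  0.42]
```

>>> apply_moves([
  {"claw": 0, "tx": -0.054, "ty": 0, "tz": 0, "turn": 0},
  {"claw": 0, "tx": 0, "ty": 0.03, "tz": 0, "turn": 0},
  {"claw": 0, "tx": 0, "ty": 0.015, "tz": 0, "turn": 0},
  {"claw": 0, "tx": 0, "ty": 0.008, "tz": 0, "turn": 0},
  {"claw": 0, "tx": 0, "ty": 0.008, "tz": 0, "turn": 0},
  {"claw": 0, "tx": 0, "ty": 0.008, "tz": 0, "turn": 0},
])

```text
clock: 15.58
tcp_pos: [0.5473, 0.0882, 0.0827]
orientation: [0.754, 0.657, -0.004, -0.002]
ft_force: [-4.2, -1.7, 0.4]
grip_width: 0.0004
grasp_force: 1.8
```

>>> apply_moves([
  {"claw": 0, "tx": 0, "ty": 0.005, "tz": 0, "turn": 0},
  {"claw": 0, "tx": 0, "ty": 0.005, "tz": 0, "turn": 0},
  {"claw": 0, "tx": 0, "ty": 0.003, "tz": 0, "turn": 0},
  {"claw": 0, "tx": 0, "ty": 0, "tz": 0, "turn": 0},
])

```text
clock: 16.08
tcp_pos: [0.5642, 0.0872, 0.0841]
orientation: [0.755, 0.656, 0.001, 0.0]
ft_force: [-0.6, 0.1, -0.4]
grip_width: 0.0003
grasp_force: 0.2
```

```bash
python3 w.py;python3 l.py
```

```text
t 16.075 fix xyz mm [-18.7  85.8  84.1] toolx-fixy ang 0.0006 tilt [0.0015 0.0004] F [-0.6  0.1 -0.4] grip 0.0003022114885949754 J [0.13 0.43 1.77 0.   0.94 0.27]Traceback (most recent call last):
  File "l.py", line 10, in <module>
    P=P[np.hypot(P[:,0],P[:,1]-125)<68];d=P.mean(0)-[0,125,66]
                 ~^^^^^
IndexError: too many indices for array: array is 1-dimensional, but 2 were indexed
```

Now I'll press gently towards the stop until the force rises.

>>> apply_moves([
  {"claw": 0, "tx": 0, "ty": 0.003, "tz": 0, "turn": 0},
  {"claw": 0, "tx": 0, "ty": 0.003, "tz": 0, "turn": 0},
  {"claw": 0, "tx": 0, "ty": 0.002, "tz": 0, "turn": 0},
  {"claw": 0, "tx": 0, "ty": 0, "tz": 0, "turn": 0},
])

```text
clock: 16.62
tcp_pos: [0.5654, 0.0868, 0.0838]
orientation: [0.755, 0.656, -0.005, -0.005]
ft_force: [-14.4, 2.8, 10.4]
grip_width: 0.0003
grasp_force: 8.0
```

>>> apply_moves([
  {"claw": 0, "tx": 0, "ty": 0.002, "tz": 0, "turn": 0},
  {"claw": 0, "tx": 0, "ty": 0.002, "tz": 0, "turn": 0},
  {"claw": 0, "tx": 0, "ty": 0, "tz": 0, "turn": 0},
])

```text
clock: 17.0
tcp_pos: [0.5656, 0.0867, 0.0837]
orientation: [0.755, 0.656, -0.007, -0.008]
ft_force: [-24.0, 5.4, 15.9]
grip_width: 0.0004
grasp_force: 12.3
```

```bash
python3 w.py
```

```text
t 17.0 fix xyz mm [-17.2  85.5  83.7] toolx-fixy ang -0.0009 tilt [-0.0211  0.0019] F [-24.    5.4  15.9] grip 0.00043686326626524575 J [0.13 0.44 1.75 0.01 0.97 0.27]
```

>>> apply_moves([
  {"claw": 0, "tx": 0, "ty": -0.03, "tz": 0, "turn": 0},
  {"claw": 0, "tx": 0, "ty": -0.02, "tz": -0.03, "turn": 0},
  {"claw": 0, "tx": 0, "ty": -0.05, "tz": -0.06, "turn": 0},
  {"claw": 0, "tx": 0, "ty": -0.06, "tz": -0.06, "turn": 0},
  {"claw": 0, "tx": 0, "ty": -0.06, "tz": 0, "turn": 0},
  {"claw": 0, "tx": 0, "ty": 0, "tz": 0, "turn": 0},
])

```text
clock: 17.75
tcp_pos: [0.3798, 0.1123, 0.2069]
orientation: [0.754, 0.657, 0.001, 0.0]
ft_force: [1.3, 0.6, 0.0]
grip_width: 0.0006
grasp_force: 0.0
```

```bash
python3 w.py;python3 l.py; python3 - <<'E'
from bench import capture
import cv2,numpy as np
a=capture("side")[130:280,210:390,::-1];b=capture("top")[130:280,190:440,::-1]
a=cv2.resize(a,None,fx=2.2,fy=2.2,interpolation=2);b=cv2.resize(b,None,fx=1.6,fy=2.2,interpolation=2)
cv2.imwrite("pics/end.png",np.hstack([a,b]))
E
```

```text
t 17.75 fix xyz mm [-204.7   85.   206.9] toolx-fixy ang 0.0025 tilt [0.0011 0.0005] F [1.3 0.6 0. ] grip 0.0006148124238770522 J [0.26 0.05 1.96 0.   1.14 0.4 ]
top 160 mean [-0.9 94.9 66. ] angle 1.54 [-11.  65.  66.] [ 10. 120.  66.]
side 51 mean [-1.8 98.4 66. ] angle 1.504 [-10.  84.  66.] [  7. 114.  66.]
```

View pics/end.png

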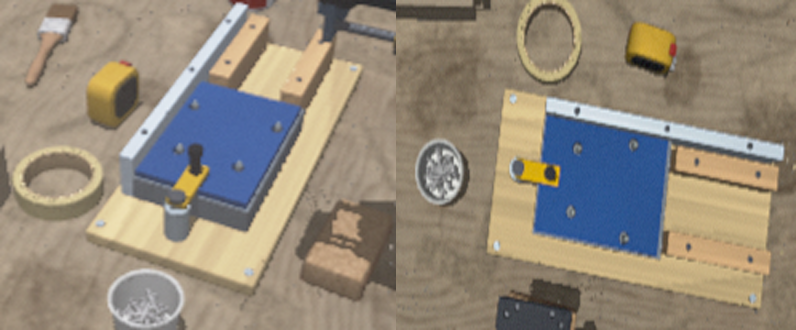

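The cover is flush on all four studs and the latch lies over its edge at the stop. The bystanders look unmoved.

```bash
python3 -c "
from bench import env
print(env.close_job())"
```

```text
the job is handed in; nothing more can be done
None
```

The job is handed in: the cover lies flush over all four studs, the latch is over its edge and hard against its stop (measured about 1.5 rad), and the last picture shows nothing out of place around the fixture.

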